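# Slide the drip cup carrier round its L-slot to under the drain spout

## Robot

A 7-joint arm with a two-finger parallel gripper is mounted at the origin on the work surface. World frame = base frame: x ahead of the robot, y to its left, z up, the work surface at z = 0. Lengths are in m, angles in degrees, forces in N, time in s.
With the tool pointing down it reaches from about 0.4 to 0.85 m from the base axis. Payload 4.5 kg.
Tool frame: the origin (TCP) lies on the centre line of the jaws, within the pads' length; the fingertips stand 22 mm ahead of it and the grasp point (between the pads) lies 3 mm ahead of it; z points along the fingers, y is the line along which they close (so a half turn about z gives the same grasp; the last joint's range is limited). The gripper opens to 85 mm and grips with 20 to 120 N. Pads are 22 mm wide; open, the fingers measure 114 mm over their backs; the gripper's body (76 mm by 85 mm) begins 54 mm behind the grasp point. The pads swing forward as they close: fully open they stand 13 mm farther back than shut.
Start: joints at [74.244, 39.483, -11.15, 89.685, 9.013, 51.709, -12.324], TCP at [0.19, -0.595, 0.253] pointing down, gripper open.
Joint ranges: [-172.22, 172.22], [-26.19, 119.32], [-84.43, 86.54], [7.71, 146.69], [-57.33, 237.33], [2.42, 119.75], [-152.13, 152.13]. Speed limits (degrees/s): [147.25, 147.25, 180, 180, 180, 180, 180].

## Interface

Orientations are given as [roll, pitch, yaw] about the fixed x, y, z axes, in that order (R = Rz(yaw) Ry(pitch) Rx(roll)).
In Python, from rig import robot gives the robot as it stands. Calls block until the motion is done:
- robot.goto(position, orientation): joint-space move of the TCP to a pose.
- robot.movel(position, vel=0.15, rotation=None): straight line of the TCP; rotation=None keeps the orientation; vel is the mean speed in m/s.
- robot.set_joints(angles): joint-space move.
- robot.grip(opening, strength=None): opening from 0.0 (shut) to 1.0 (fully open); strength is the grip in N (None keeps the last); returns when the fingers have stopped.
- robot.pause(seconds).
- robot.ik(position, orientation): joint angles nearest the present ones, or None.
- robot.get_state(): the state.
- robot.get_image(name): name is "side" or "top"; returns the picture (420x560x3 uint8, red, green, blue); there is no depth.
- robot.get_calibration(name): a dict with "vfov" (degrees; the focal length in pixels is half the picture's height over the tangent of half this angle, whatever the lens; pixels are square), "cx", "cy" (the principal point, pixels), "dist" ([k1, k2, p1, p2, k3] as OpenCV has them; the pictures are not rectified), "R" (3x3) and "t" (3): a world point X has camera coordinates R X + t. Camera axes: x right, y down, z forward; pixel columns grow to the right and rows downward; lengths in m; the calibration is good to about 2 mm. A picture is of the moment at which its call begins. get_calibration takes no time and is no camera call.
A pose or a line that the arm cannot do raises robot.MotionError and nothing moves.
- robot.job_done(): hands the job in; it is judged then, once.
Trained networks look in the newest picture that a camera, given by its name, has taken for a name from the list of things; names that differ only in an ending like _2 or _b are one class to them, and where a whole thing is asked for, a point or a joint stands for the part that bears it (a point fixed in the world has none). Each returns a list of dicts, best first, with "conf" (0 to 1); they miss things now and then, are a little off and sometimes report something else, mostly with a low value. They report only what shows in the picture. A call takes as long as a camera call. They do not tell look-alikes from the thing itself.
- robot.find_in(target, camera): "at" ([x, y, z] in m, in the coordinates of the camera as it stood for that picture, good to about 4 mm: the middle of the surface that is visible of it).
- robot.trace(target, camera): "mask" (420x560 bool, what is visible of it).
- robot.pinpoint(target, camera): "at" ([x, y, z] in m, in the coordinates of the camera as it stood for that picture, good to about 4 mm: a listed point, or the origin of a listed thing).
The state is a dict: "clock": time; "qpos": joint angles; "joint_vel": joint speeds; "tau": joint torques, N m; "eef_pos": TCP position; "ee_rot": TCP orientation; "wrist_force": force on the tool from outside, world axes, zero at the start; "ft_torque": the same for the moment, N m; "width": opening from 0.0 (shut) to 1.0 (fully open); "finger_force": force on a finger pad.
Only numpy, scipy, OpenCV 4.12 (cv2) and the standard library are available. Lean on these libraries where they do the work, as an engineer would, in place of code of your own. Each camera call takes 0.05 s, during which the arm holds its last target. There are 200 camera calls.

## Task

Push the round white cup carrier along its L-shaped slot in the green deck: along the long leg to the corner, then along the short leg until its guide pin reaches the slot's end, so that the steel drip cup sits under the drain spout. Push only on the carrier's outer edge with the fingertips; do not touch the cup, and do not lift the carrier. Leave the bottles, wrench and gasket where they are.

Things in the scene. Friction and masses are not known exactly. Their poses are not given: they have to be found in the camera images.
- deck: Fixed green plate, 300 x 490 x 20 mm, on white feet, its top 40 mm above the work surface; yaw within 20 degrees. Origin: on the work surface below the slot's corner; it spans x -100 to 200, y -240 to 250 mm. The L-shaped slot is 16 mm wide, cut through: long leg from the corner along the deck's +y, short leg along its +x.
- slot_start (a point): Point on the deck's top near the outer end of the long leg (deck x 0, y 130 mm), where the carrier's centre is when its pin is within 4 mm of that end wall. The carrier starts within 45 mm of it, on that leg.
- slot_corner (a point): Point on the deck's top at the slot's corner (deck x 0, y 0): the carrier's centre when the pin is in the corner; pushed right against the far wall it stands 2 mm beyond, still free to enter the short leg.
- slot_end (a point): Point on the deck's top at the end of the short leg (deck x 80, y 0 mm): the carrier's centre when its pin is against the end wall, the cup then under the spout.
- spout_mouth (a point): Mouth of the fixed drain spout, 68 mm above the deck's top, at deck x 98, y 0 mm. A 10 mm tube (top at 99 mm above the deck) runs from it along deck +x to a slim post, 30 mm thick at most, 108 mm high, at deck x 168 mm, with a 44 mm foot.
- carrier: Loose round white disc, 110 mm across, 18 mm thick, flat on the deck; a pin (12 mm thick, 16 mm long) under its centre rides in the slot with 2 mm play each side; a ring on top (76 mm across, 7 mm high) holds the cup. About 0.25 kg; slides with 1 to 4 N of friction, stays where left, may spin about its pin. Origin: centre of the disc's underside, on the deck's top.
- cup: Open steel drip cup, 62 mm across the rim and 36 mm high, about 0.09 kg, standing loose in the ring on the carrier, its rim 54 mm above the deck's top. Origin: centre of its underside.
- bottle0: Amber glass bottle without label, 61 mm thick and 190 mm tall, standing on the deck on the deck's -y side; bystander. Origin: centre of its underside.
- bottle1: Amber glass bottle with a paper label, 61 mm thick and 200 mm tall, standing on the deck on the deck's -y side; bystander. Origin: centre of its underside.
- wrench: Steel open-ended wrench, about 170 mm long and 7 mm thick, lying on the deck along y, near the corner of its +x and +y edges; bystander. Origin: underside of the middle.
- gasket: Clear plastic ring, 52 mm across, 8 mm thick, lying on the deck near the corner of its -x and -y edges; bystander. Origin: centre of its underside.
Not all that is in view belongs to the job. Of the things that look like the carrier, the smallest one is meant.

How it is judged:
By the outcome, as a careful person would: the job done as asked, in the order asked, and still so for the second after the job is handed in, with the robot touching nothing.
It also fails if it takes over 51 s, if anything falls off the work surface, if the arm or the gripper's body presses on something with over 40 N, if the wrist force passes 120 N, or if a joint passes its speed limit or range.

## Working session

There is one attempt and no reset: what is moved stays moved. The work goes in short steps, each a Python script; the robot and the scene stay as the last script left them, time stands still between calls to the robot, and variables do not carry over. Pictures are saved under pics/ and viewed, at most 10 in all, crops included, and the job is handed in when it is done.

```bash
mkdir -p pics; cat > h.py <<'E'
from rig import robot
import numpy as np, cv2
def cam(n):
    c=robot.get_calibration(n); f=210/np.tan(np.radians(c["vfov"]/2))
    return np.array([[f,0,c["cx"]],[0,f,c["cy"]],[0,0,1.]]),np.array(c["dist"],float),np.array(c["R"],float),np.array(c["t"],float)
def w(n,p):
    K,d,R,t=cam(n); return R.T@(np.array(p)-t)
def px(n,X):
    K,d,R,t=cam(n); return cv2.projectPoints(np.atleast_2d(np.array(X,float)),cv2.Rodrigues(R)[0],t,K,d)[0][:,0]
def ray(n,uv,z):
    K,d,R,t=cam(n); q=cv2.undistortPoints(np.array(uv,float).reshape(-1,1,2),K,d)[:,0]
    D=np.c_[q,np.ones(len(q))]@R; C=-R.T@t
    return C+D*((z-C[2])/D[:,2])[:,None]
def shot(n,f=None):
    im=robot.get_image(n)
    if f: cv2.imwrite("pics/"+f,im[:,:,::-1])
    return im
E
python3 - <<'E'
from h import *
a=shot("side"); b=shot("top")
cv2.imwrite("pics/s0.png",a[:,:,::-1]);cv2.imwrite("pics/t0.png",b[:,:,::-1])
for n in("side","top"):
    for T in "deck slot_start slot_corner slot_end spout_mouth carrier cup bottle0 bottle1 wrench gasket".split():
        for r in robot.pinpoint(T,n)[:4]:
            p=w(n,r["at"]);print(n,T,round(r["conf"],2),p.round(3),px(n,p)[0].round())
E
```

```text
side deck 0.58 [ 0.521 -0.066  0.005] [328. 211.]
side slot_start 0.78 [0.511 0.069 0.038] [278. 238.]
side slot_corner 0.59 [ 0.526 -0.061  0.041] [326. 198.]
side slot_end 0.79 [ 0.597 -0.055  0.041] [299. 179.]
side slot_end 0.45 [ 0.519 -0.065 -0.   ] [329. 213.]
side spout_mouth 0.75 [ 0.619 -0.053  0.108] [292. 149.]
side carrier 0.92 [0.539 0.312 0.022] [152. 309.]
side carrier 0.66 [0.297 0.197 0.022] [304. 376.]
side carrier 0.6 [0.513 0.037 0.039] [291. 228.]
side carrier 0.37 [ 0.455 -0.189  0.041] [399. 188.]
side cup 0.86 [0.515 0.033 0.06 ] [293. 219.]
side bottle0 0.88 [ 0.648 -0.212  0.033] [337. 137.]
side bottle0 0.83 [ 0.552 -0.239  0.041] [379. 151.]
side bottle1 0.88 [ 0.648 -0.212  0.033] [337. 137.]
side bottle1 0.83 [ 0.552 -0.239  0.041] [379. 151.]
side wrench 0.91 [0.676 0.074 0.041] [223. 187.]
side gasket 0.59 [ 0.455 -0.187  0.041] [398. 188.]
side gasket 0.52 [ 0.552 -0.239  0.042] [379. 151.]
top deck 0.83 [ 0.518 -0.064 -0.005] [316. 218.]
top slot_start 0.75 [0.508 0.067 0.041] [256. 221.]
top slot_corner 0.77 [ 0.52 -0.06  0.04] [316. 216.]
top slot_corner 0.28 [ 0.618 -0.06   0.107] [318. 164.]
top slot_end 0.75 [ 0.6   -0.061  0.038] [316. 179.]
top spout_mouth 0.59 [ 0.616 -0.058  0.108] [317. 165.]
top spout_mouth 0.22 [0.511 0.035 0.04 ] [271. 220.]
top carrier 0.97 [0.511 0.034 0.041] [272. 220.]
top carrier 0.81 [0.291 0.197 0.026] [195. 324.]
top carrier 0.62 [0.535 0.308 0.022] [147. 209.]
top carrier 0.59 [ 0.519 -0.061  0.041] [316. 216.]
top cup 0.92 [0.514 0.035 0.061] [271. 218.]
top cup 0.18 [0.678 0.074 0.043] [253. 143.]
top bottle0 0.56 [ 0.552 -0.24   0.042] [401. 201.]
top bottle1 0.56 [ 0.552 -0.24   0.042] [401. 201.]
top wrench 0.63 [0.678 0.072 0.041] [255. 143.]
top gasket 0.75 [ 0.458 -0.189  0.04 ] [378. 245.]
```

View pics/s0.png

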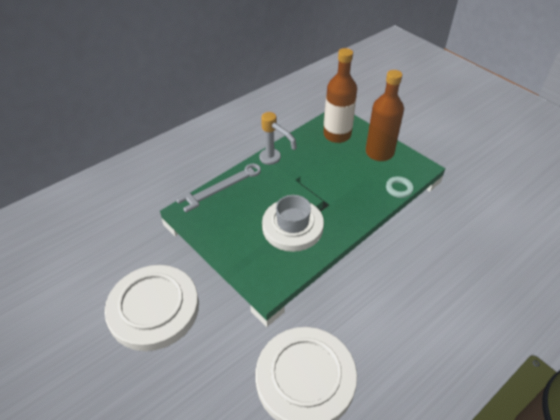

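View pics/t0.png

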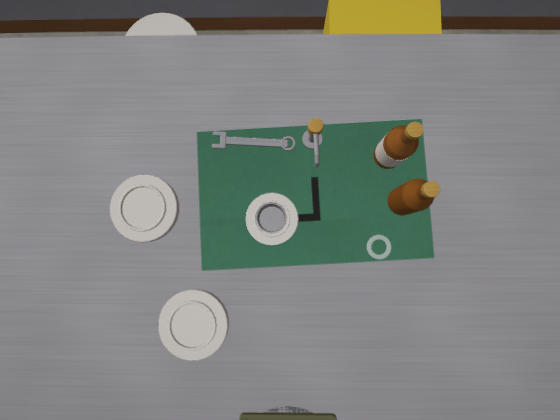

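The top view shows a white disc holding the cup at (272,219). The look-alikes are plain plates at (143,208), (193,325) and (162,30), all larger and off the deck. I choose the disc at (272,219). Next I check it in a close crop, fit the deck pose from its edges, and check IK.

```bash
python3 - <<'E'
from h import *
b=shot("top"); cv2.imwrite("pics/c0.png",cv2.resize(b[110:280,190:440,::-1],None,fx=3,fy=3))
hsv=cv2.cvtColor(b,cv2.COLOR_RGB2HSV)
m=((hsv[...,0]>60)&(hsv[...,0]<95)&(hsv[...,1]>120)).astype(np.uint8)
c=max(cv2.findContours(m,0,2)[0],key=cv2.contourArea)[:,0]
P=ray("top",c,0.04)[:,:2].astype(np.float32)
(ctr,sz,ang)=cv2.minAreaRect(P); print(ctr,sz,ang)
yaw=np.radians(min([ang+k*90 for k in(-2,-1,0,1)],key=abs))
R=np.array([[np.cos(yaw),-np.sin(yaw)],[np.sin(yaw),np.cos(yaw)]])
o=np.array(ctr)-R@[0.05,0.005]; print("origin",o,np.degrees(yaw))
for q in([0,.13],[0,0],[.08,0]): print(q,o+R@q, px("top",[*(o+R@q),.04]))
# white disc mask: disc top at z=.058
r=[x for x in robot.trace("carrier","top")]
for x in r[:4]:
    k=max(cv2.findContours(x["mask"].astype(np.uint8),0,2)[0],key=cv2.contourArea)[:,0]
    print(x["conf"],k.mean(0),cv2.minEnclosingCircle(ray("top",k,.055)[:,:2].astype(np.float32)))
s=robot.get_state(); print(s["ee_rot"],s["clock"],s["wrist_force"])
for q in([0,.13],[-.08,0],[.014,0]):
  for y in(0,90,-90,180):
    p=o+R@q; j=robot.ik([*p,.068],[180,0,y+np.degrees(yaw)]); print(q,y,None if j is None else np.round(j))
E
```

```text
Traceback (most recent call last):
ValueError: max() iterable argument is empty
```

View pics/c0.png

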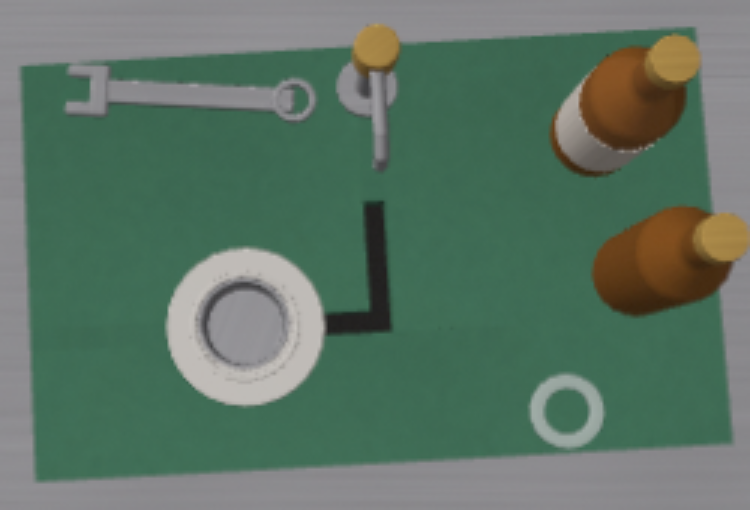

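The crop shows a white disc with a ring, holding the steel cup, at crop (246,327), which is full-image (272,219). It sits on the slot, so it is the carrier. The slot corner is at crop (379,322) and the end of the short leg at (374,203).

```bash
python3 - <<'E'
from h import *
c=np.array([[20,66],[695,27],[733,443],[36,481],[379,322],[374,207],[246,327]])/3+[190,110]
P=ray("top",c,0.04)[:,:2]; 
d=np.array([[200,250],[200,-240],[-100,-240],[-100,250]])/1000
(A,_)=cv2.estimateAffinePartial2D(d,P[:4]); print(A,"scale",np.hypot(A[0,0],A[1,0]))
yaw=np.arctan2(A[1,0],A[0,0]);o=A[:,2]
print("corner px",P[4],"end-ish px",P[5],"carrier",ray("top",c[6:],.058))
R=np.array([[np.cos(yaw),-np.sin(yaw)],[np.sin(yaw),np.cos(yaw)]])
print(o,np.degrees(yaw)); print("carrier in deck",R.T@(np.array([.512,.0345])-o), "end",o+R@[.08,0])
s=robot.get_state(); print(s["ee_rot"],s["clock"],s["wrist_force"])
for q in([0,.14],[-.08,0],[.014,0]):
  for y in(0,90,-90,180):
    p=o+R@q; j=robot.ik([*p,.068],[180,0,y+np.degrees(yaw)]); print(q,y,None if j is None else np.round(j))
E
```

```text
Traceback (most recent call last):
cv2.error: OpenCV(4.12.0) /io/opencv/modules/calib3d/src/ptsetreg.cpp:1108: error: (-215:Assertion failed) count >= 0 && to.checkVector(2) == count in function 'estimateAffinePartial2D'
```

```bash
python3 - <<'E'
from h import *
c=np.array([[20,66],[695,27],[733,443],[36,481],[379,322],[374,207],[246,327]])/3+[190,110]
P=ray("top",c,0.04)[:,:2].copy()
d=np.array([[200,250],[200,-240],[-100,-240],[-100,250]])/1000
A=cv2.estimateAffinePartial2D(d,P[:4].copy(),ransacReprojThreshold=0.01)[0]; print("scale",np.hypot(A[0,0],A[1,0]))
yaw=np.arctan2(A[1,0],A[0,0]);o=A[:,2]
print("corner px",P[4],"end-ish px",P[5],"carrier",ray("top",c[6:],.058))
R=np.array([[np.cos(yaw),-np.sin(yaw)],[np.sin(yaw),np.cos(yaw)]])
print(o,np.degrees(yaw)); print("carrier in deck",R.T@(np.array([.512,.0345])-o), "end",o+R@[.08,0])
s=robot.get_state(); print(s["ee_rot"],s["clock"],s["wrist_force"])
for q in([0,.14],[-.08,0],[.014,0]):
  for y in(0,90,-90,180):
    p=o+R@q; j=robot.ik([*p,.068],[180,0,y+np.degrees(yaw)]); print(q,y,None if j is None else np.round(j))
E
```

```text
scale 0.9991200427559518
corner px [ 0.51667581 -0.06059838] end-ish px [ 0.59901691 -0.05755072] carrier [[0.51180066 0.03300237 0.058     ]]
[ 0.51790439 -0.06257658] 3.2917325448301358
carrier in deck [-0.00032051  0.09725545] end [ 0.5977724  -0.05798299]
[1.79997998e+02 2.54537129e-04 1.76958567e+01] 1.25 [ 0.30750605 -0.59619918 -0.46407379]
[0, 0.14] 0 [-16.  50.   4. 116. -11.  14. -90.]
[0, 0.14] 90 [ -8.  49.  -9. 116.  25.  17. -35.]
[0, 0.14] -90 [ -26.   52.   21.  117.  -52.   21. -140.]
[0, 0.14] 180 [  3.  52. -28. 115.  54.  27.  27.]
[-0.08, 0] 0 [  3.  48.   0. 128.  -2.   4. -82.]
[-0.08, 0] 90 [  5.  48.  -3. 128.  32.   5. -26.]
[-0.08, 0] -90 [   0.   48.    4.  128.  -45.    5. -129.]
[-0.08, 0] 180 [ 11.  48. -13. 128.  65.  11.  31.]
[0.014, 0] 0 [  1.  50.   1. 113.  -2.  17. -83.]
[0.014, 0] 90 [ 10.  50. -15. 112.  32.  21. -26.]
[0.014, 0] -90 [  -8.   52.   16.  113.  -39.   21. -137.]
[0.014, 0] 180 [ 24.  55. -38. 112.  59.  36.  39.]
```

```bash
cat >> h.py <<'E'
o=np.array([.518,-.0618]); Y=3.1; _y=np.radians(Y)
Rd=np.array([[np.cos(_y),-np.sin(_y)],[np.sin(_y),np.cos(_y)]])
def D(x,y,z): return [*(o+Rd@[x,y]),z]
def st():
    s=robot.get_state(); p=Rd.T@(np.array(s["eef_pos"][:2])-o); f=np.array(s["wrist_force"]); fd=Rd.T@f[:2]
    return s["clock"],p,s["eef_pos"][2],fd,f[2]
def show(): c,p,z,f,fz=st(); print("t%.2f deck %s z%.4f F %s %.1f"%(c,(p*1000).round(1),z,f.round(1),fz))
E
python3 - <<'E'
from h import *
robot.grip(0.0)
p=robot.get_state()["eef_pos"]
robot.movel([p[0],p[1],.36],vel=.3)
robot.goto([.38,-.33,.36],[180,0,Y+90]); show()
robot.goto(D(-.05,.185,.25),[180,0,Y+90]); show()
robot.goto(D(0,.185,.12),[180,0,Y+90]); show()
robot.movel(D(0,.185,.069),vel=.1); show()
shot("side","s1.png")
E
```

```text
t3.77 deck [-153.3 -261.9] z0.3595 F [ 0.3 -0.1] -0.9
t5.48 deck [-49.5 183.7] z0.2500 F [ 0.4 -0.2] -0.2
t6.10 deck [ -0.  184.8] z0.1205 F [-0.3 -0.3] 0.7
t6.76 deck [  0.4 185.2] z0.0698 F [ 0.9 -0.4] 0.1
```

View pics/s1.png

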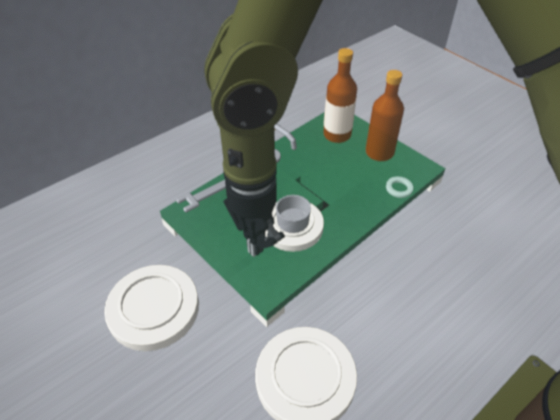

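The closed fingertips stand at about (255,245), just outside the disc's outer edge, with the cup at (293,213) clear of them. Now I push along the long leg.

```bash
python3 - <<'E'
from h import *
y=.185
while y>.045:
    y-=.008 if y>.080 else .002
    robot.movel(D(0,y,.069),vel=.04)
    f=st()[3]; 
    if y>.08 or f[1]>4: show()
    if f[1]>9: break
shot("top","t1.png")
E
```

```text
t7.16 deck [1.000e-01 1.763e+02] z0.0692 F [-0.2  0. ] 0.4
t7.51 deck [ -0.  168.5] z0.0689 F [-1. -0.] 0.0
t7.86 deck [ -0.  160.6] z0.0690 F [0.7 0.7] 0.1
t8.21 deck [-1.000e-01  1.522e+02] z0.0690 F [-0.1  0.6] 0.1
t8.56 deck [-1.000e-01  1.441e+02] z0.0689 F [-0.1  0.5] -0.1
t8.91 deck [-1.000e-01  1.361e+02] z0.0690 F [0.  0.4] 0.2
t9.26 deck [-1.000e-01  1.281e+02] z0.0690 F [0.5 0.5] -0.3
t9.61 deck [-1.000e-01  1.202e+02] z0.0689 F [ 0.8 -1.3] 0.6
t9.96 deck [-1.000e-01  1.121e+02] z0.0690 F [-0.1  0.1] 0.2
t10.31 deck [ -0.2 104.2] z0.0689 F [0.2 0.5] -1.0
t10.66 deck [-0.1 96.2] z0.0690 F [-0.1 -0.1] 0.6
t11.01 deck [-0.1 88.2] z0.0690 F [ 0.2 -0.3] 0.9
t11.36 deck [-0.1 80.2] z0.0690 F [0.1 1.6] 0.0
t13.21 deck [ 0.2 63.5] z0.0691 F [-0.3  7.3] 0.3
t13.46 deck [ 0.3 63.4] z0.0692 F [-0.6  9.9] -0.5
```

View pics/t1.png

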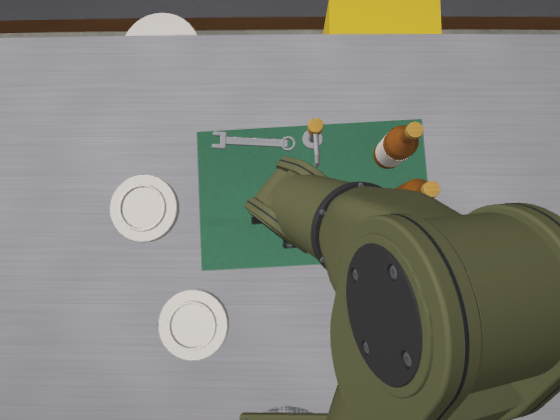

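The arm hides the carrier in this view. Force rose at TCP y of 63.5 mm, where contact with the carrier at the corner wall is expected. Next I retreat and come round to the -x side.

```bash
python3 - <<'E'
from h import *
robot.movel(D(0,.085,.069),vel=.1)
robot.movel(D(0,.10,.17),vel=.2)
robot.goto(D(-.09,.09,.17),[180,0,Y]); show()
robot.movel(D(-.09,-.001,.17),vel=.2); show()
for r in robot.pinpoint("carrier","side"): pass
shot("side","s2.png")
for r in robot.pinpoint("carrier","side")[:4]:
    p=w("side",r["at"]); print(r["conf"],p, Rd.T@(p[:2]-o))
robot.movel(D(-.09,-.001,.069),vel=.12); show()
x=-.09
while x<-.050:
    x+=.004; robot.movel(D(x,-.001,.069),vel=.04); show()
    if abs(st()[3][0])>8: break
E
```

```text
t15.67 deck [-89.9  90. ] z0.1694 F [-0.3 -0.6] -0.1
t16.27 deck [-89.8  -0.2] z0.1699 F [ 0.7 -0.2] 0.9
0.97 [0.53684123 0.31367033 0.02226384] [0.03911865 0.37390198]
0.68 [0.29204769 0.19620492 0.02133763] [-0.21166907  0.2698466 ]
0.67 [ 0.52154952 -0.06250979  0.04017211] [ 0.00350594 -0.00090071]
t17.42 deck [-89.8  -0.9] z0.0694 F [ 0.  -0.1] -0.4
t17.67 deck [-85.1  -1.1] z0.0695 F [-0.4 -0.3] 0.3
t17.92 deck [-81.5  -1. ] z0.0691 F [0.1 0.5] -0.1
t18.17 deck [-77.6  -1. ] z0.0690 F [0.3 0.1] 0.7
t18.42 deck [-73.6  -1. ] z0.0690 F [ 0.5 -0.4] -0.0
t18.67 deck [-69.6  -1. ] z0.0690 F [0.3 0.3] 0.2
t18.92 deck [-65.6  -1. ] z0.0690 F [-0.7 -0.3] -1.0
t19.17 deck [-62.1  -1.1] z0.0689 F [-1.  -0.3] 0.2
t19.42 deck [-57.7  -1. ] z0.0689 F [-1.3 -0.5] -0.2
t19.67 deck [-53.2  -0.9] z0.0690 F [-0.4 -0.6] -0.2
t19.92 deck [-49.2  -1. ] z0.0690 F [ 0. -0.] -0.2
```

View pics/s2.png

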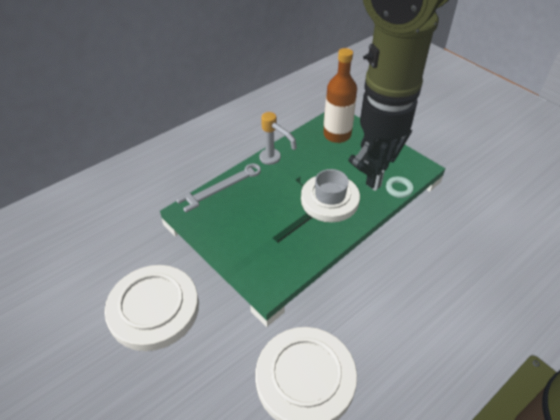

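The carrier stands at the slot corner, at (330,197), with the cup upright in it. It is now sliding along the short leg, so I keep pushing to the end wall.

```bash
python3 - <<'E'
from h import *
x=-.050
while x<.028:
    x+=.006 if x<-.0 else .002
    robot.movel(D(x,-.001,.069),vel=.04); f=st()[3]
    show()
    if abs(f[0])>11: break
E
```

```text
t20.22 deck [-42.9  -0.9] z0.0690 F [-0.5  0.4] 0.4
t20.52 deck [-37.   -0.9] z0.0690 F [-0.8 -0.3] 0.4
t20.82 deck [-31.   -0.9] z0.0690 F [ 0.5 -0.1] -0.8
t21.12 deck [-25.   -0.9] z0.0691 F [ 0.5 -0.2] -0.2
t21.42 deck [-19.1  -0.9] z0.0690 F [-0.2  0.2] 0.3
t21.72 deck [-13.   -0.9] z0.0691 F [0.3 0.5] 0.0
t22.02 deck [-7. -1.] z0.0690 F [-0.4 -0.4] 0.1
t22.32 deck [-1.1 -0.9] z0.0690 F [-0.1  0.4] -0.1
t22.62 deck [ 4.9 -0.9] z0.0690 F [-0.6 -0.2] -0.8
t22.87 deck [ 5.9 -1. ] z0.0690 F [-1.   0.4] 0.6
t23.12 deck [ 8.1 -1. ] z0.0689 F [-2.3  0.7] 0.2
t23.37 deck [10.5 -1. ] z0.0690 F [-0.7  0.1] -0.5
t23.62 deck [12.5 -1. ] z0.0690 F [-0.1 -0.2] -1.5
t23.87 deck [14.4 -1. ] z0.0690 F [-0.8  0.4] -0.3
t24.12 deck [15.5 -1. ] z0.0690 F [-2.5 -0.6] 1.8
t24.37 deck [15.6 -1.2] z0.0688 F [-7.5  0.4] 3.7
t24.62 deck [15.8 -1.2] z0.0687 F [-9.4 -0.1] 6.1
t24.87 deck [15.9 -1.3] z0.0685 F [-12.4   1.4] 7.1
```

The carrier hit a firm stop at 15.9 mm, about where the end wall should be. I back off and check.

```bash
python3 - <<'E'
from h import *
robot.movel(D(-.02,-.001,.069),vel=.1)
robot.movel(D(-.06,-.001,.2),vel=.2)
robot.goto([.38,-.33,.36],[180,0,Y]); show()
a=shot("side"); b=shot("top")
cv2.imwrite("pics/f.png",np.hstack([cv2.resize(a[80:280,160:460],(400,267)),cv2.resize(b[100:300,180:480],(400,267))])[:,:,::-1])
for n in("side","top"):
  for T in("carrier","cup","wrench","gasket","bottle0"):
    for r in robot.pinpoint(T,n)[:4]:
        p=w(n,r["at"]); print(n,T,round(r["conf"],2),p.round(3),(Rd.T@(p[:2]-o)).round(3))
E
```

```text
t27.48 deck [-151.7 -258.9] z0.3590 F [0.5 0.5] -0.4
side carrier 0.82 [0.538 0.311 0.021] [0.041 0.371]
side carrier 0.74 [0.294 0.198 0.022] [-0.21   0.271]
side carrier 0.6 [ 0.552 -0.238  0.043] [ 0.024 -0.177]
side carrier 0.59 [ 0.596 -0.061  0.039] [ 0.078 -0.003]
side cup 0.61 [ 0.598 -0.059  0.057] [ 0.08  -0.002]
side wrench 0.68 [0.68  0.076 0.04 ] [0.169 0.129]
side gasket 0.83 [ 0.45  -0.19   0.039] [-0.075 -0.124]
side bottle0 0.88 [ 0.552 -0.237  0.038] [ 0.025 -0.177]
side bottle0 0.85 [ 0.651 -0.21   0.038] [ 0.125 -0.155]
top carrier 0.97 [ 0.596 -0.058  0.037] [ 0.078 -0.   ]
top carrier 0.74 [0.293 0.195 0.022] [-0.211  0.269]
top carrier 0.74 [0.535 0.31  0.019] [0.037 0.37 ]
top wrench 0.8 [0.676 0.074 0.043] [0.165 0.127]
top wrench 0.38 [ 0.459 -0.19   0.043] [-0.066 -0.125]
top gasket 0.71 [ 0.553 -0.242  0.042] [ 0.025 -0.182]
top gasket 0.61 [ 0.456 -0.191  0.042] [-0.069 -0.125]
top bottle0 0.81 [ 0.649 -0.211  0.041] [ 0.123 -0.156]
top bottle0 0.58 [ 0.55  -0.238  0.039] [ 0.023 -0.178]
```

View pics/f.png

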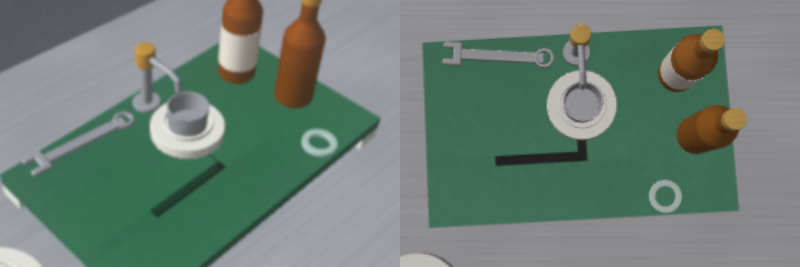

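The carrier is at the slot's end, at right panel (582,104), with the cup upright under the spout. The bottles, wrench and gasket have not moved, and the arm is clear.

```bash
python3 -c "
from rig import robot
print(robot.job_done())"
```

```text
the job is handed in; nothing more can be done
None
```

The carrier was pushed along the long leg, round the corner and firmly against the short leg's end wall; the cup is upright under the spout, the bystanders are unmoved, and the job was handed in at about 28 s.

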